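# Pack two supplement sets into their insert trays

## Robot

A 6-joint arm with a two-finger parallel gripper is mounted at the origin on the work surface. World frame = base frame: x ahead of the robot, y to its left, z up, the work surface at z = 0. Lengths are in m, angles in rad, forces in N, time in s.
With the tool pointing down it reaches from about 0.35 to 0.775 m from the base axis. Payload 5.5 kg.
Tool frame: the origin (TCP) lies at the very end of the fingers, on their centre line; the grasp point (between the pads) lies env.hold_point_z behind it (env.hold_point_z is the distance from the TCP to the grasp point, in m); z points along the fingers, y is the line along which they close (so a half turn about z gives the same grasp; the last joint's range is limited). The gripper opens to 85 mm and grips with 20 to 120 N. Pads are 22 mm wide; open, the fingers measure 114 mm over their backs; the gripper's body (76 mm by 85 mm) begins 54 mm behind the grasp point. The pads swing forward as they close: fully open they stand 13 mm farther back than shut.
Start: joints at [-1.38, 0.313, 0.046, 1.304, 0, 1.431], TCP at [0.187, -0.544, 0.231] pointing down, gripper open.
Joint ranges: [-2.76, 2.76], [-0.86, 1.69], [-1.03, 1.26], [-2.2, 2.34], [-1.47, 1.5], [-3.14, 3.14]. Speed limits (rad/s): [2.57, 2.57, 3.14, 3.14, 3.14, 3.14].

## Interface

Orientations are given as a unit quaternion [w, x, y, z].
In Python, from workcell import env gives the robot as it stands.
- The arm moves only by the tool carry_out, never from a script. Its argument "steps" is a list of rows, each a list of 3 entries, a list of its own where there are three numbers: the turn, a rotation vector about the tool's x, y, z in degrees, then the shift along the tool's x, y, z in cm, then the closure in counts, from 0 (fully open) to 255 (shut). A call has exactly 8 rows; each row is the pose to reach, as a shift and turn from the pose commanded when the call began, along the tool's axes at that moment; what a row does not reach only later rows make up. A row lasts 1/8 s, in which the tool goes at most 62.5 mm and 10.7 degrees, less where a joint would pass 70% of its speed; a pose out of reach is approached as far as the arm can. A call with a gripper value outside its range is refused whole. The fingers move at their own pace and stop on an object; "force" is the grip in N (left out, the last holds). Time passes only in rows, so rows that repeat a pose let the fingers close, or fill a call up. It gives the time, the measured TCP pose, the force, the opening and the grip force at its end, in the units of the state.
- env.get_state(): the state, without advancing time (a new reading comes with each control period).
- env.read_camera(name): name is "scene" or "top" or "wrist"; returns (picture, depth): 400x640x3 uint8, red, green, blue; 400x640 float32, m along the optical axis (not along the pixel's ray), 0 where there is no reading.
- env.get_calibration(name): a dict with "fx", "fy", "cx", "cy" (pixels), "origin" and "orientation" of the camera in the world. Camera axes: x right, y up, looking along -z (the intrinsics and any distortion apply to the point x, -y, -z); pixel columns grow to the right and rows downward; lengths in m; the calibration is good to about 2 mm. A picture is of the moment at which its call begins: read the wrist's pose just before it. get_calibration takes no time and is no camera call; for the wrist camera it gives the pose at the moment of the call.
- env.hand_in(): hands the job in; it is judged then, once.
The state is a dict: "clock": time; "joint_pos": joint angles; "qvel": joint speeds; "tau": joint torques, N m; "tcp_pos": TCP position; "orientation": TCP orientation; "wrist_force": force on the tool from outside, world axes, zero at the start; "ft_torque": the same for the moment, N m; "finger_gap": finger opening in m; "grip_force": force on a finger pad.
Only numpy, scipy, OpenCV 4.12 (cv2) and the standard library are available. Lean on these libraries where they do the work, as an engineer would, in place of code of your own. Each camera call takes 0.05 s, during which the arm holds its last target. There are 200 camera calls.

## Task

Make up the two supplement sets in the card insert trays. The large three-pocket tray gets the wide tub, the tall bottle and the measuring scoop, each in the pocket made for it, with the scoop standing on its cup and its handle along the long pocket, all of it within the tray; the small tray gets the square tin and the short pot, one in each pocket, either way round. Set everything down upright and flat on the pocket floor, without dropping or knocking anything over, and leave the glass jar where it stands.

Things in the scene. Friction and masses are not known exactly. Their poses are not given: they have to be found in the camera images.
- tub: wide white screw-lid tub, round, upright, 66 mm high; body 62 mm across, ribbed lid (the top 18 mm) 66 mm across; the widest and heaviest of the white containers (0.11 to 0.22 kg). Origin: centre of its underside, z up.
- tall_bottle: slim white bottle, upright, 86 mm high; straight round body 46 mm across up to 62 mm, then a shoulder and a narrow 33 mm cap from 70 to 86 mm. Origin: centre of its underside, z up. 0.06 to 0.13 kg.
- short_pot: small squat white pot, round, upright, 56 mm high; body 49 mm across, smooth lid (from 40 mm up) 52 mm across. Origin: centre of its underside, z up. 0.07 to 0.14 kg.
- tin: square metal tin with a plain paper band, upright, 72 mm high; body 46 x 46 mm up to 58 mm, lid above that 48 x 48 mm. Origin: centre of its underside; x and y point square to its side faces, z up. 0.08 to 0.15 kg.
- scoop: white plastic scoop standing on its cup, mouth up, 116 mm long, 15 to 31 g. Origin: at underside height, below mid-length; x runs along the handle. Round cup: axis at x = -37 mm, 42 mm across at the rim (40 at the bottom), 50 mm high. Flat handle 13 mm wide, 5 thick, top flush with the rim, from the cup to x = +58 mm. The cup can be gripped from outside, across the handle's direction.
- large_tray: large card tray, fixed, 166 (x) x 168 (y) mm, left or right of the stock. Origin: centre of underside, z up. Floor 3 mm thick; outer walls (4 mm) and dividers (10 mm) 21 mm high. Pockets (x by y size, centre): for the tub 86 x 86 mm at x +36, y -37; for the tall bottle 86 x 64 mm at x +36, y +48; the long one, for the scoop, 62 x 160 mm at x -48, y 0.
- small_tray: small card tray, fixed, 78 (x) x 158 (y) mm, at the other side of the stock from the large one. Origin: centre of underside, z up. Floor 3 mm thick; walls (4 mm) and divider (10 mm) 21 mm high. Two equal pockets of 70 x 70 mm, centres at x 0, y -40 and +40 mm.
- glass_jar: brown glass jar, black lid, 60 mm across, 76 mm high, loose among the stock, in neither set. Origin: centre of underside. Two small white bits (spare cap, desiccant capsule, at most 16 mm high) lie about and do not matter. All else on the table is fixed equipment at its far edge (x over 0.75 m) and sides (over 0.53 m left or right), at most 0.21 m high.

How it is judged:
By the outcome, as a careful person would: the job done as asked, in the order asked, and still so for the second after the job is handed in, with the robot touching nothing.
It also fails if it takes over 144 s, if anything falls off the work surface, if the arm or the gripper's body presses on something with over 40 N, if the wrist force passes 120 N, or if a joint passes its speed limit or range.

## Working session

There is one attempt and no reset: what is moved stays moved. The work goes in short steps, Python scripts to look and compute and a tool call to move; the robot and the scene stay as the last step left them, time stands still between calls to the robot, and variables do not carry over. Pictures are saved under pics/ and viewed, at most 14 in all, crops included, and the job is handed in when it is done.

Besides the shell and the picture viewer there is one more tool, called after ">>>" as a command line: name --argument value ..., lists and objects as JSON in quotes. carry_out: Moves the arm, as the interface text tells. Its arguments: {"type":"object","properties":{"steps":{"type":"array","items":{"type":"array"}},"force":{"type":"number"}},"required":["steps"]}

```bash
ls; mkdir -p pics; cat > h.py <<'E'
import numpy as np, cv2
from scipy.spatial.transform import Rotation as R
from workcell import env
def rot(q): return R.from_quat([q[1],q[2],q[3],q[0]]).as_matrix()
def cloud(name):
    c=env.get_calibration(name); im,d=env.read_camera(name)
    v,u=np.mgrid[0:400,0:640]
    p=np.stack([(u-c['cx'])/c['fx']*d,-(v-c['cy'])/c['fy']*d,-d],-1)
    return im,d,p@rot(c['orientation']).T+np.array(c['origin']),c
def save(n,im,s=1): cv2.imwrite('pics/'+n,cv2.resize(im[:,:,::-1],None,fx=s,fy=s))
E
python3 - <<'E'
from h import *
print(env.hold_point_z, env.get_state())
for n in['top','scene']:
    im,d,P,c=cloud(n); save(n+'0.png',im,1.25); np.savez(n+'0.npz',im=im,d=d,P=P); print(n,c)
E
```

```text
pics
0.0187 {'clock': 0.0, 'joint_pos': array([-1.37960940e+00,  3.13999162e-01,  4.49470344e-02,  1.30358763e+00,
       -1.22942648e-05,  1.43120702e+00]), 'qvel': array([-0.00120551,  0.00087723,  0.00023954,  0.00039864,  0.00018275,
        0.00170072]), 'tau': array([-3.44273685e-04, -4.80621314e+01,  2.98535603e+01,  1.93235383e-02,
       -1.40115039e-04,  4.05018909e-06]), 'tcp_pos': array([ 0.18663999, -0.54331454,  0.23039651]), 'orientation': array([-9.21249966e-04,  9.86354112e-01,  1.64635102e-01, -2.99216009e-05]), 'wrist_force': array([0.57584188, 0.59212474, 0.36838329]), 'ft_torque': array([0.02211882, 0.05438881, 0.01069456]), 'grip_force': 0.0, 'finger_gap': 0.08570959133811576}
top {'fx': 439.49098716865893, 'fy': 439.49098716865893, 'cx': 319.00341857970443, 'cy': 201.46562966113558, 'origin': array([0.44898375, 0.019563  , 1.1622492 ]), 'orientation': array([-0.69719386, -0.03814208,  0.04607067,  0.71438322])}
scene {'fx': 473.80482847926834, 'fy': 473.80482847926834, 'cx': 319.92734688833275, 'cy': 202.39149262817585, 'origin': array([ 1.02597203, -0.73698929,  0.60047551]), 'orientation': array([0.85083888, 0.45352617, 0.13369703, 0.22915568])}
```

View pics/top0.png

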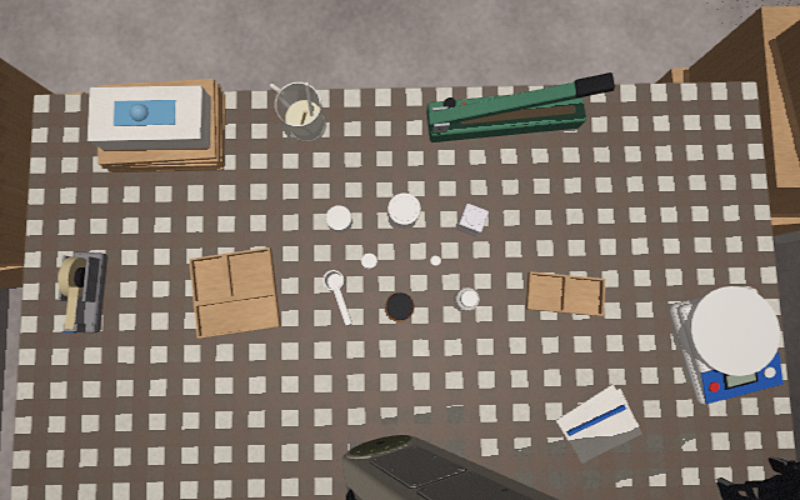

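View pics/scene0.png

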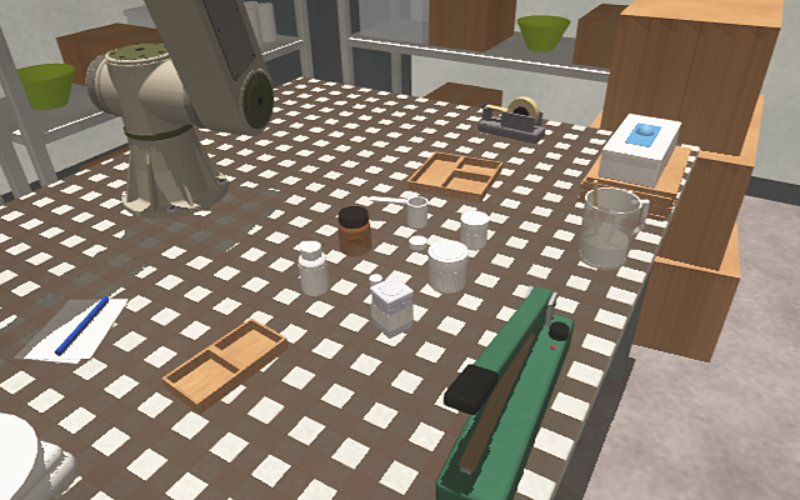

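Top view (1.25x pixels): short pot (338,217), tub (404,209), tin (473,217), scoop cup (334,281) with its handle to (347,322), jar (400,306), bottle (467,299), large tray (234,293) with its long pocket nearest the robot, small tray (566,294).

```bash
cat > m.py <<'E'
from h import *
for n in['top','scene']:
    D=np.load(n+'0.npz'); P=D['P'];d=D['d'];im=D['im'].astype(int)
    x,y,z=P[...,0],P[...,1],P[...,2]
    fl=(d>0)&(abs(x-.45)<.2)&(abs(y)<.3)&(abs(z)<.015); 
    A=np.c_[x[fl],y[fl],np.ones(fl.sum())]; co=np.linalg.lstsq(A,z[fl],rcond=None)[0]; print(n,'plane',co.round(4),(z[fl]-A@co).std())
    m=(d>0)&(x>.3)&(x<.74)&(abs(y)<.5)&(z>.02)
    k,l,s,c=cv2.connectedComponentsWithStats(m.astype(np.uint8))
    for i in range(1,k):
        if s[i,4]<40: continue
        q=l==i; zt=np.percentile(z[q],95); t=q&(z>zt-.008)
        rect=cv2.minAreaRect((P[t][:,:2]*1000).astype(np.float32))
        print(s[i],'ztop %.3f'%zt,'rect c',np.round(rect[0],1),'size',np.round(rect[1],1),'ang',round(rect[2],1), 'med', np.median(P[t],0).round(3))
    # tray: brown-orange colour
    o=((im[...,0]-im[...,2])>50)&(im[...,0]>130)&(abs(x-.45)<.2)&(abs(y)<.45)&(z<.04)
    k,l,s,c=cv2.connectedComponentsWithStats(cv2.morphologyEx(o.astype(np.uint8),cv2.MORPH_CLOSE,np.ones((5,5))))
    for i in range(1,k):
        if s[i,4]<300: continue
        q=(l==i)&(z>.014)&(d>0)
        for qq in (q,(l==i)&(d>0)):
            rect=cv2.minAreaRect((P[qq][:,:2]*1000).astype(np.float32)); print('tray',s[i],np.round(rect[0],1),np.round(rect[1],1),round(rect[2],1),'z',np.percentile(z[qq],[2,50,95]).round(3))
E
python3 m.py; python3 - <<'E'
from h import *
im=np.load('top0.npz')['im']
a=cv2.resize(im[190:275,145:230],None,fx=5,fy=5); b=cv2.resize(im[190:275,410:495],None,fx=4.4,fy=5)
save('crop1.png',np.hstack([a,b]))
E
```

```text
top plane [ 0.0007 -0.0001  0.0006] 0.002505431755232458
[311 154  26  28 557] ztop 0.070 rect c [668.5  -8.1] size [63.9 64. ] ang 62.8 med [ 0.668 -0.007  0.066]
[366 163  25  26 421] ztop 0.075 rect c [ 646.  -148.2] size [47.6 48.3] ang 67.8 med [ 0.645 -0.148  0.072]
[261 164  21  22 350] ztop 0.059 rect c [655.3 126.4] size [49.7 50.1] ang 19.2 med [0.655 0.126 0.055]
[156 213  30  39 140] ztop 0.024 rect c [504.2 379.1] size [ 54.  116.5] ang 54.0 med [0.497 0.367 0.022]
[259 216  23  44 250] ztop 0.053 rect c [492.8 129.4] size [115.7  39.4] ang 15.5 med [0.487 0.124 0.049]
[450 220  19  32 105] ztop 0.024 rect c [ 488.1 -359.5] size [47.2 77. ] ang 82.0 med [ 0.484 -0.342  0.022]
[364 230  20  19 295] ztop 0.088 rect c [ 483.5 -130.2] size [30.9 31.5] ang 41.4 med [ 0.484 -0.131  0.085]
[186 232  35   9  88] ztop 0.025 rect c [502.8 306.5] size [18.3 88.9] ang 0.3 med [0.503 0.299 0.022]
[309 234  23  23 433] ztop 0.079 rect c [472.4   5.9] size [49.4 51.7] ang 88.8 med [0.471 0.006 0.076]
tray [ 151  198   72   73 4215] [510.6 348.6] [166.5 169. ] 7.0 z [0.015 0.02  0.024]

[... 833 characters left out ...]
0.486 -0.131  0.085]
[342 192  32  36 976] ztop 0.068 rect c [669.1  -7.6] size [64.  65.5] ang 61.6 med [ 0.671 -0.012  0.066]
[ 296  221   35   43 1102] ztop 0.074 rect c [ 646.9 -147.6] size [48.9 48.7] ang 68.7 med [ 0.649 -0.151  0.072]
[129 255 100  69 619] ztop 0.023 rect c [ 490.5 -340.1] size [159.7  81.3] ang 83.7 med [ 0.494 -0.342  0.021]
tray [ 326  122   76   34 1258] [509.2 351.4] [167.7 172.8] 6.7 z [0.015 0.021 0.023]
tray [ 326  122   76   34 1258] [499.8 351.5] [186.3 175.3] 6.7 z [0.001 0.004 0.022]
tray [ 129  255  100   69 2358] [ 490.3 -340.1] [159.7  81.5] 83.7 z [0.015 0.021 0.023]
tray [ 129  255  100   69 2358] [ 480. -331.] [175.6 103.9] 83.7 z [0.001 0.004 0.022]
```

View pics/crop1.png

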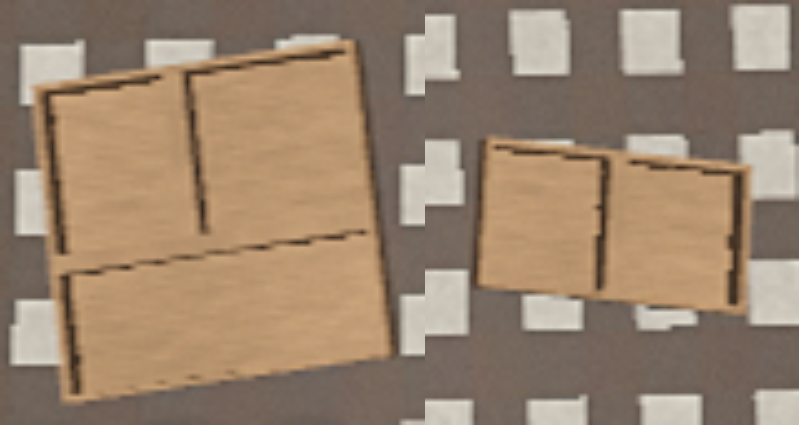

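Crop: the large tray's narrow (bottle) pocket is upper left, the tub pocket upper right, the long one below; the small tray has two equal pockets. The yaws are about +7° and −6.5°. Next: check the scoop's angle and set up a move calculator.

```bash
cat >> h.py <<'E'
T={'L':(.510,.350,7.0),'S':(.4905,-.3407,-6.6)}
def inT(t,x,y):
    a=np.radians(T[t][2]); return np.array([T[t][0]+x*np.cos(a)-y*np.sin(a),T[t][1]+x*np.sin(a)+y*np.cos(a)])
def pose():
    s=env.get_state(); M=rot(s['orientation']); return np.array(s['tcp_pos']),M,np.degrees(np.arctan2(M[1,0],M[0,0])),s
def plan(*W):
    "W: (x,y,z,psi) tool-down way points, all from the present pose"
    p,M,psi,s=pose(); print('tcp',p.round(4),'psi',round(psi%360,1),'tilt',np.degrees(np.arccos(-M[2,2])).round(2),'t',s['clock'],'gap',round(s['finger_gap'],4),'F',s['wrist_force'].round(1))
    for w in W:
        a=np.radians(w[3]); G=np.array([[np.cos(a),np.sin(a),0],[np.sin(a),-np.cos(a),0],[0,0,-1.]])
        print(w,'turn',R.from_matrix(M.T@G).as_rotvec(degrees=True).round(1),'shift',(M.T@(np.array(w[:3])-p)*100).round(2))
E
python3 - <<'E'
from h import *
for n in['top','scene']:
    D=np.load(n+'0.npz');P=D['P'];z=P[...,2];x=P[...,0];y=P[...,1]
    m=(D['d']>0)&(abs(x-.47)<.09)&(abs(y-.125)<.05)&(z>.035)&(z<.06)&(D['im'].min(-1)>120)
    h=m&(x<.50); q=P[h][:,:2]; f=cv2.fitLine(q.astype(np.float32)*1000,cv2.DIST_L2,0,1,.1).ravel(); print(n,h.sum(),'handle dir',np.degrees(np.arctan2(f[1],f[0])),q.mean(0),'end x',x[m].min())
    c=cv2.minEnclosingCircle((P[m&(x>.503)][:,:2]*1000).astype(np.float32)); print('cup',c)
print(inT('L',40,-37) if 0 else [inT('L',.04,-.037),inT('L',.042,.048),inT('L',-.05,.037),inT('S',0,.04),inT('S',0,-.04)])
plan((.55,-.2,.22,97),(.668,-.008,.20,97),(.668,-.008,.038,97))
E
```

```text
top 131 handle dir 19.169128 [0.46991356 0.12003552] end x 0.4391271114410205
cup ((525.9276123046875, 137.45823669433594), 23.882688522338867)
scene 87 handle dir 20.010685 [0.46869858 0.11963613] end x 0.4382576803480416
cup ((525.842041015625, 138.7384796142578), 23.845722198486328)
[array([0.55421101, 0.31815057]), array([0.54583721, 0.40276073]), array([0.45586353, 0.38063074]), array([ 0.49509749, -0.30096509]), array([ 0.48590251, -0.38043491])]
tcp [ 0.1867 -0.5434  0.2305] psi 19.0 tilt 0.09 t 0.1 gap 0.0854 F [ 0.5 -0.1 -0.8]
(0.55, -0.2, 0.22, 97) turn [ -0.1  -0.1 -78. ] shift [ 45.52 -20.67   1.09]
(0.668, -0.008, 0.2, 97) turn [ -0.1  -0.1 -78. ] shift [ 62.91 -35.     3.12]
(0.668, -0.008, 0.038, 97) turn [ -0.1  -0.1 -78. ] shift [ 62.91 -34.97  19.32]
```

>>> carry_out --steps '[[[0,0,-6],[4,-2.2,0],0],[[0,0,-16],[9.5,-5.3,0.2],0],[[0,0,-26],[15,-8.3,0.4],0],[[0,0,-36],[20.5,-11.4,0.6],0],[[0,0,-46],[26,-14.5,0.8],0],[[0,0,-56],[31.5,-17.5,1],0],[[0,0,-66],[37,-20.6,1],0],[[0,0,-74],[41,-22.8,1],0]]' --force 40

```text
clock: 1.1
tcp_pos: [0.5015, -0.1928, 0.221]
orientation: [-0.0, 0.686, 0.727, -0.0]
wrist_force: [0.6, -0.4, -0.2]
finger_gap: 0.0849
grip_force: 0.0
```

```bash
python3 - <<'E'
from h import *
plan((.668,-.008,.20,97),(.668,-.008,.038,97))
print(env.get_state()['joint_pos'])
E
```

```text
tcp [ 0.5015 -0.1928  0.221 ] psi 93.3 tilt 0.03 t 1.1 gap 0.0849 F [ 0.6 -0.4 -0.2]
(0.668, -0.008, 0.2, 97) turn [-0.  -0.  -3.7] shift [17.49 17.69  2.09]
(0.668, -0.008, 0.038, 97) turn [-0.  -0.  -3.7] shift [17.48 17.7  18.29]
[-5.16466939e-01  2.43674170e-01 -7.31095670e-02  1.25452699e+00
  9.09328952e-07  9.96542922e-01]
```

>>> carry_out --steps '[[[0,0,-3.7],[3.5,3.5,0.5],0],[[0,0,-3.7],[7.7,7.8,1],0],[[0,0,-3.7],[12,12.1,2],0],[[0,0,-3.7],[15.7,15.9,2.5],0],[[0,0,-3.7],[17.5,17.7,4],0],[[0,0,-3.7],[17.5,17.7,8],0],[[0,0,-3.7],[17.5,17.7,11],0],[[0,0,-3.7],[17.5,17.7,11],0]]'

```text
clock: 2.1
tcp_pos: [0.6656, -0.0107, 0.1077]
orientation: [-0.003, 0.665, 0.747, -0.002]
wrist_force: [-0.0, -0.1, 1.0]
finger_gap: 0.0853
grip_force: 0.0
```

```bash
python3 - <<'E'
from h import *
plan((.668,-.008,.038,97))
im,d,P,c=cloud('wrist'); save('w1.png',im)
E
```

```text
tcp [ 0.6656 -0.0107  0.1077] psi 96.7 tilt 0.41 t 2.1 gap 0.0853 F [-0.  -0.1  1. ]
(0.668, -0.008, 0.038, 97) turn [-0.4 -0.1 -0.3] shift [0.23 0.32 6.97]
```

View pics/w1.png

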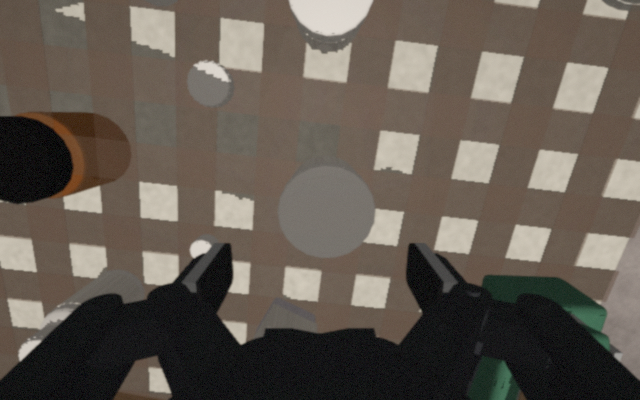

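Wrist view: tub lid (shaded) at (326,211), radius about 48 px, midway between the fingers at x≈205 and 435. I'll check its position from the depth.

```bash
cat >> h.py <<'E'
def near(z0,z1,c,r=.06,name='wrist'):
    "footprint of points between two heights near c"
    im,d,P,_=cloud(name); z=P[...,2]
    m=(d>0)&(z>z0)&(z<z1)&(np.hypot(P[...,0]-c[0],P[...,1]-c[1])<r)
    q=(P[m][:,:2]*1000).astype(np.float32)
    print('n',len(q),'z',np.median(z[m]).round(4),'circ',cv2.minEnclosingCircle(q),'rect',cv2.minAreaRect(q)); return im,m
E
python3 - <<'E'
from h import *
near(.055,.075,(.668,-.008))
plan((.668,-.008,.038,97))
E
```

```text
n 7104 z 0.0671 circ ((668.806396484375, -6.708278656005859), 33.04018783569336) rect ((668.8101196289062, -6.634635925292969), (65.2930679321289, 65.17422485351562), 57.92525100708008)
tcp [ 0.6683 -0.0113  0.1117] psi 96.6 tilt 0.02 t 2.2 gap 0.0856 F [ 0.6 -0.6  0.3]
(0.668, -0.008, 0.038, 97) turn [-0.   0.  -0.4] shift [0.33 0.01 7.37]
```

>>> carry_out --steps '[[[0,0,0],[0.4,0,3],0],[[0,0,0],[0.4,0,6],0],[[0,0,0],[0.4,0,7.3],0],[[0,0,0],[0.4,0,7.3],0],[[0,0,0],[0.4,0,7.3],120],[[0,0,0],[0.4,0,7.3],120],[[0,0,0],[0.4,0,7.3],120],[[0,0,0],[0.4,0,7.3],120]]'

```text
clock: 3.2
tcp_pos: [0.6693, -0.0075, 0.0405]
orientation: [0.002, 0.665, 0.747, 0.001]
wrist_force: [-0.3, -0.3, 5.9]
finger_gap: 0.0645
grip_force: 45.2
```

```bash
python3 - <<'E'
from h import *
t=inT('L',.04,-.037)
plan((.668,-.008,.16,97),(*t,.16,97))
print(env.get_state()['grip_force'],t)
E
```

```text
tcp [ 0.6693 -0.0075  0.0405] psi 96.7 tilt 0.22 t 3.2 gap 0.0645 F [-0.3 -0.3  5.9]
(0.668, -0.008, 0.16, 97) turn [ 0.2  0.1 -0.3] shift [ -0.05  -0.09 -11.95]
(np.float64(0.5542110117716433), np.float64(0.31815056612547693), 0.16, 97) turn [ 0.2  0.1 -0.3] shift [ 33.66  -7.62 -12.01]
45.2226322889328 [0.55421101 0.31815057]
```

>>> carry_out --steps '[[[0,0,0],[0,0,-4],120],[[0,0,0],[0,0,-9],120],[[0,0,0],[3,-0.5,-12],120],[[0,0,0],[8,-1.8,-12],120],[[0,0,0],[13.5,-3,-12],120],[[0,0,0],[19,-4.3,-12],120],[[0,0,0],[24.5,-5.5,-12],120],[[0,0,0],[28.5,-6.5,-12],120]]'

```text
clock: 4.2
tcp_pos: [0.569, 0.2705, 0.1585]
orientation: [-0.0, 0.664, 0.747, 0.0]
wrist_force: [0.1, 0.0, -1.5]
finger_gap: 0.0646
grip_force: 45.2
```

```bash
python3 - <<'E'
from h import *
t=inT('L',.04,-.037)
plan((*t,.16,97),(*t,.044,97))
print(env.get_state()['grip_force'],t)
E
```

```text
tcp [0.569  0.2705 0.1585] psi 96.7 tilt 0.01 t 4.2 gap 0.0646 F [ 0.1  0.  -1.5]
(np.float64(0.5542110117716433), np.float64(0.31815056612547693), 0.16, 97) turn [ 0.  -0.  -0.3] shift [ 4.9  -0.91 -0.15]
(np.float64(0.5542110117716433), np.float64(0.31815056612547693), 0.044, 97) turn [ 0.  -0.  -0.3] shift [ 4.9  -0.91 11.45]
45.213782787323 [0.55421101 0.31815057]
```

>>> carry_out --steps '[[[0,0,0],[2,-0.4,0],120],[[0,0,0],[4.2,-0.8,0],120],[[0,0,0],[4.9,-0.9,1],120],[[0,0,0],[4.9,-0.9,4],120],[[0,0,0],[4.9,-0.9,7],120],[[0,0,0],[4.9,-0.9,8],120],[[0,0,0],[4.9,-0.9,8],120],[[0,0,0],[4.9,-0.9,8],120]]'

```text
clock: 5.2
tcp_pos: [0.5567, 0.316, 0.0795]
orientation: [0.001, 0.665, 0.747, 0.001]
wrist_force: [0.3, 0.1, -2.6]
finger_gap: 0.0647
grip_force: 45.2
```

```bash
python3 - <<'E'
from h import *
t=inT('L',.04,-.037)
plan((*t,.044,97))
im,d,P,c=cloud('wrist'); im2,_,_,_=cloud('scene')
save('w2.png',np.hstack([cv2.resize(im,(400,250)),cv2.resize(im2[100:220,260:452],(400,250))]),2)
E
```

```text
tcp [0.5567 0.316  0.0795] psi 96.6 tilt 0.12 t 5.2 gap 0.0647 F [ 0.3  0.1 -2.6]
(np.float64(0.5542110117716433), np.float64(0.31815056612547693), 0.044, 97) turn [ 0.1 -0.  -0.4] shift [ 0.24 -0.23  3.55]
```

View pics/w2.png

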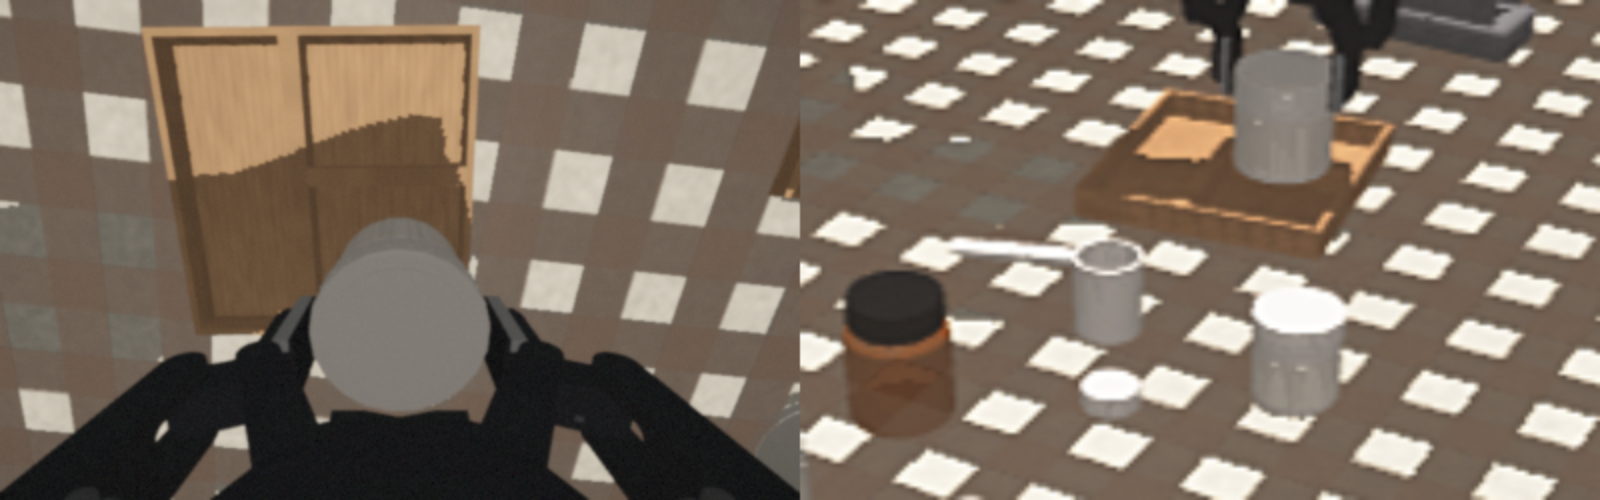

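Left: the tub hangs upright above its pocket. Right: it is in line with the pocket and clear of the walls. I'll keep later pictures within 800 px wide.

>>> carry_out --steps '[[[0,0,0],[0.25,-0.25,1],120],[[0,0,0],[0.25,-0.25,2],120],[[0,0,0],[0.25,-0.25,2.8],120],[[0,0,0],[0.25,-0.25,3.2],120],[[0,0,0],[0.25,-0.25,3.4],120],[[0,0,0],[0.25,-0.25,3.5],120],[[0,0,0],[0.25,-0.25,3.5],120],[[0,0,0],[0.25,-0.25,3.5],120]]'

```text
clock: 6.3
tcp_pos: [0.553, 0.3182, 0.0436]
orientation: [0.0, 0.665, 0.747, 0.0]
wrist_force: [-0.8, -0.4, 1.4]
finger_gap: 0.0647
grip_force: 45.4
```

```bash
python3 - <<'E'
from h import *
t=inT('L',.04,-.037)
plan((*t,.0435,97))
E
```

```text
tcp [0.553  0.3182 0.0436] psi 96.7 tilt 0.03 t 6.3 gap 0.0647 F [-0.8 -0.4  1.4]
(np.float64(0.5542110117716433), np.float64(0.31815056612547693), 0.0435, 97) turn [ 0.  -0.  -0.3] shift [-0.02  0.12  0.01]
```

>>> carry_out --steps '[[[0,0,0],[0,0,0],90],[[0,0,0],[0,0,0],60],[[0,0,0],[0,0,0],20],[[0,0,0],[0,0,0],0],[[0,0,0],[0,0,0],0],[[0,0,0],[0,0,-2],0],[[0,0,0],[0,0,-6],0],[[0,0,0],[0,0,-11],0]]'

```text
clock: 7.3
tcp_pos: [0.552, 0.3178, 0.1532]
orientation: [-0.001, 0.665, 0.747, -0.001]
wrist_force: [1.1, 1.0, -0.7]
finger_gap: 0.0853
grip_force: 0.0
```

```bash
python3 - <<'E'
from h import *
near(.055,.085,(.554,.318),.05,'top')
plan((.4835,-.130,.16,97),(.4835,-.130,.026,97))
E
```

```text
n 550 z 0.0688 circ ((553.19580078125, 317.3549499511719), 33.02157211303711) rect ((553.5057373046875, 315.4959716796875), (65.14104461669922, 61.15202331542969), 20.707468032836914)
tcp [0.5554 0.3193 0.1618] psi 96.7 tilt 0.53 t 7.35 gap 0.0851 F [2.1 1.8 5.3]
(0.4835, -0.13, 0.16, 97) turn [ 0.5 -0.1 -0.3] shift [-4.379e+01 -1.235e+01 -4.000e-02]
(0.4835, -0.13, 0.026, 97) turn [ 0.5 -0.1 -0.3] shift [-43.83 -12.47  13.36]
```

>>> carry_out --steps '[[[0,0,0],[-3,-0.8,-0.5],0],[[0,0,0],[-9,-2.5,-0.5],0],[[0,0,0],[-15,-4.2,-0.5],0],[[0,0,0],[-21,-5.8,-0.5],0],[[0,0,0],[-27,-7.5,-0.5],0],[[0,0,0],[-33,-9.2,-0.5],0],[[0,0,0],[-38.5,-10.7,-0.5],0],[[0,0,0],[-42,-11.7,-0.5],0]]'

```text
clock: 8.35
tcp_pos: [0.4848, -0.1151, 0.1585]
orientation: [0.001, 0.666, 0.746, 0.0]
wrist_force: [-0.1, 0.3, -0.6]
finger_gap: 0.0856
grip_force: 0.0
```

>>> carry_out --steps '[[[0,0,0],[-1.2,-0.3,0],0],[[0,0,0],[-1.7,-0.4,0],0],[[0,0,0],[-1.7,-0.4,2],0],[[0,0,0],[-1.7,-0.4,3.5],0],[[0,0,0],[-1.7,-0.4,4],0],[[0,0,0],[-1.7,-0.4,4],0],[[0,0,0],[-1.7,-0.4,4],0],[[0,0,0],[-1.7,-0.4,4],0]]' --force 30

```text
clock: 9.35
tcp_pos: [0.4837, -0.13, 0.1188]
orientation: [0.001, 0.665, 0.747, 0.0]
wrist_force: [0.7, -0.2, -0.4]
finger_gap: 0.0856
grip_force: 0.0
```

```bash
python3 - <<'E'
from h import *
near(.075,.095,(.4835,-.13),.04)
plan((.4835,-.130,.026,97))
E
```

```text
n 2105 z 0.0866 circ ((483.3778076171875, -129.89869689941406), 17.05736541748047) rect ((483.3245849609375, -129.49063110351562), (32.816707611083984, 33.151100158691406), 47.0699462890625)
tcp [ 0.4836 -0.1301  0.1188] psi 96.7 tilt 0.05 t 9.4 gap 0.0853 F [-0.6 -0.8 -0.2]
(0.4835, -0.13, 0.026, 97) turn [ 0.   0.  -0.3] shift [ 0.01 -0.01  9.28]
```

>>> carry_out --steps '[[[0,0,0],[0,0,3],0],[[0,0,0],[0,0,6.5],0],[[0,0,0],[0,0,9],0],[[0,0,0],[0,0,9.1],50],[[0,0,0],[0,0,9.1],150],[[0,0,0],[0,0,9.1],170],[[0,0,0],[0,0,9.1],170],[[0,0,0],[0,0,9.1],170]]'

```text
clock: 10.4
tcp_pos: [0.4844, -0.1305, 0.0286]
orientation: [0.001, 0.665, 0.747, 0.0]
wrist_force: [0.6, 1.1, 6.7]
finger_gap: 0.0451
grip_force: 31.2
```

```bash
python3 - <<'E'
from h import *
t=inT('L',.043,.048)
plan((.4835,-.130,.18,97),(*t,.18,97))
print(env.get_state()['grip_force'],t)
E
```

```text
tcp [ 0.4844 -0.1305  0.0286] psi 96.7 tilt 0.16 t 10.4 gap 0.0451 F [0.6 1.1 6.7]
(0.4835, -0.13, 0.18, 97) turn [ 0.1  0.1 -0.3] shift [  0.03  -0.05 -15.14]
(np.float64(0.5468297560371297), np.float64(0.4028825970452048), 0.18, 97) turn [ 0.1  0.1 -0.3] shift [ 52.23  12.42 -15.19]
31.244335770606995 [0.54682976 0.4028826 ]
```

>>> carry_out --steps '[[[0,0,0],[0,0,-3],170],[[0,0,0],[0,0,-8],170],[[0,0,0],[2,0.5,-12],170],[[0,0,0],[6.5,1.6,-13],170],[[0,0,0],[12,2.9,-13],170],[[0,0,0],[17.5,4.2,-13],170],[[0,0,0],[23,5.5,-13],170],[[0,0,0],[28,6.7,-13],170]]'

```text
clock: 11.4
tcp_pos: [0.5172, 0.158, 0.1575]
orientation: [0.0, 0.665, 0.747, 0.0]
wrist_force: [0.9, -0.5, -0.8]
finger_gap: 0.0452
grip_force: 31.0
```

>>> carry_out --steps '[[[0,0,0],[5,1.2,0],170],[[0,0,0],[10,2.4,0],170],[[0,0,0],[15,3.6,0],170],[[0,0,0],[19.5,4.7,0],170],[[0,0,0],[22.5,5.4,0],170],[[0,0,0],[24.2,5.8,0],170],[[0,0,0],[24.2,5.8,0],170],[[0,0,0],[24.2,5.8,0],170]]'

```text
clock: 12.4
tcp_pos: [0.5467, 0.4023, 0.1571]
orientation: [0.0, 0.665, 0.747, -0.0]
wrist_force: [0.3, 1.1, -0.7]
finger_gap: 0.0454
grip_force: 31.0
```

```bash
python3 - <<'E'
from h import *
t=inT('L',.043,.048)
plan((*t,.0316,97))
print(env.get_state()['grip_force'],t)
E
```

```text
tcp [0.5467 0.4023 0.1571] psi 96.6 tilt 0.06 t 12.4 gap 0.0454 F [ 0.3  1.1 -0.7]
(np.float64(0.5468297560371297), np.float64(0.4028825970452048), 0.0316, 97) turn [-0.   0.  -0.4] shift [ 0.06  0.03 12.55]
31.010606288909912 [0.54682976 0.4028826 ]
```

>>> carry_out --steps '[[[0,0,0],[0.1,0,3],170],[[0,0,0],[0.1,0,6.5],170],[[0,0,0],[0.1,0,9.5],170],[[0,0,0],[0.1,0,11.2],170],[[0,0,0],[0.1,0,12],170],[[0,0,0],[0.1,0,12.3],170],[[0,0,0],[0.1,0,12.4],170],[[0,0,0],[0.1,0,12.5],170]]'

```text
clock: 13.4
tcp_pos: [0.5474, 0.4044, 0.0332]
orientation: [0.0, 0.665, 0.747, 0.001]
wrist_force: [-0.7, -0.1, -0.5]
finger_gap: 0.0452
grip_force: 31.0
```

```bash
python3 - <<'E'
from h import *
env.read_camera('top')
plan((.5468,.4029,.0316,97))
E
```

```text
tcp [0.5472 0.4043 0.0329] psi 96.7 tilt 0.07 t 13.45 gap 0.0453 F [ 0.1 -0.6 -0.8]
(0.5468, 0.4029, 0.0316, 97) turn [ 0.1 -0.  -0.3] shift [-0.14 -0.06  0.13]
```

>>> carry_out --steps '[[[0,0,0],[-0.1,0,0.1],170],[[0,0,0],[-0.1,0,0.2],170],[[0,0,0],[-0.1,0,0.2],170],[[0,0,0],[-0.1,0,0.2],130],[[0,0,0],[-0.1,0,0.2],90],[[0,0,0],[-0.1,0,0.2],30],[[0,0,0],[-0.1,0,0.2],0],[[0,0,0],[-0.1,0,0.2],0]]'

```text
clock: 14.45
tcp_pos: [0.5468, 0.403, 0.03]
orientation: [-0.0, 0.665, 0.747, -0.0]
wrist_force: [-0.3, -0.0, 0.6]
finger_gap: 0.0853
grip_force: 0.0
```

>>> carry_out --steps '[[[0,0,0],[0,0,-2],0],[[0,0,0],[0,0,-6],0],[[0,0,0],[0,0,-10],0],[[0,0,0],[0,0,-12],0],[[0,0,-10],[-3,-0.8,-12],0],[[0,0,-20],[-8,-2,-12],0],[[0,0,-30],[-13.5,-3.3,-12],0],[[0,0,-40],[-18.5,-4.6,-12],0]]'

```text
clock: 15.45
tcp_pos: [0.5223, 0.2123, 0.1503]
orientation: [0.0, 0.367, 0.93, -0.0]
wrist_force: [1.1, -0.5, 0.3]
finger_gap: 0.0858
grip_force: 0.0
```

```bash
python3 - <<'E'
from h import *
im,_=near(.075,.105,(.547,.403),.03,'top')
plan((.526,.138,.13,199.3),(.526,.138,.025,199.3))
im2=env.read_camera('scene')[0]
save('t3.png',np.hstack([cv2.resize(im[190:275,145:230],(400,400)),cv2.resize(im2[100:220,290:410],(400,400))]))
E
```

```text
n 0 z nan circ ((0.0, 0.0), 0.0) rect ((0.0, 0.0), (0.0, 0.0), 0.0)
tcp [0.5208 0.2071 0.1501] psi 137.2 tilt 0.28 t 15.5 gap 0.0855 F [-3.4 -4.  -1.3]
(0.526, 0.138, 0.13, 199.3) turn [ -0.3  -0.1 -62.1] shift [-5.07 -4.71  2.04]
(0.526, 0.138, 0.025, 199.3) turn [ -0.3  -0.1 -62.1] shift [-5.06 -4.66 12.54]
  return _methods._mean(a, axis=axis, dtype=dtype,
  ret = ret.dtype.type(ret / rcount)
```

View pics/t3.png

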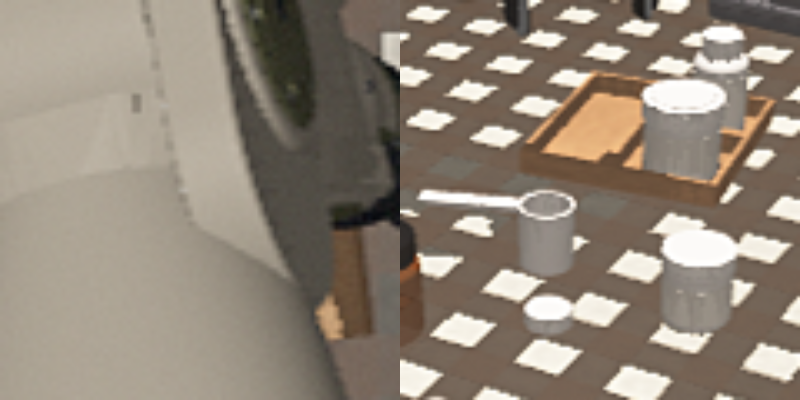

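Left: the arm blocks the top view. Right: tub and bottle stand upright in their pockets, the scoop cup at (546,230) is clear, and the spare cap at (548,312) is lower than the fingers will go.

>>> carry_out --steps '[[[0,0,-10],[-1,-1,0],0],[[0,0,-20],[-2,-2,0],0],[[0,0,-30],[-3.5,-3,0.5],0],[[0,0,-40],[-4.5,-4,1],0],[[0,0,-50],[-5,-4.7,2],0],[[0,0,-58],[-5.1,-4.7,4],0],[[0,0,-62],[-5.1,-4.7,5],0],[[0,0,-62],[-5.1,-4.7,5],0]]'

```text
clock: 16.55
tcp_pos: [0.527, 0.1452, 0.0994]
orientation: [-0.001, -0.162, 0.987, 0.0]
wrist_force: [0.6, -0.7, 0.2]
finger_gap: 0.085
grip_force: 0.0
```

```bash
python3 - <<'E'
from h import *
im,d,P,c=cloud('wrist'); z=P[...,2]; x=P[...,0]; y=P[...,1]
m=(d>0)&(z>.042)&(z<.06)&(np.hypot(x-.49,y-.127)<.08)&(im.min(-1)>60)
u=np.array([np.cos(np.radians(199.3)),np.sin(np.radians(199.3))]); s=(P[...,:2]-[.526,.138])@u
q=(P[m&(s>.028)][:,:2]*1000).astype(np.float32); f=cv2.fitLine(q,cv2.DIST_L2,0,1,.1).ravel(); print(len(q),'handle',np.degrees(np.arctan2(f[1],f[0])),q.mean(0))
q2=(P[m&(s<.02)][:,:2]*1000).astype(np.float32); print('cup',cv2.minEnclosingCircle(q2),q2.mean(0))
plan((.526,.138,.025,199.3))
save('w4.png',im)
E
```

```text
2067 handle 18.613277 [467.00052  119.920906]
cup ((526.5089721679688, 140.0769500732422), 21.648757934570312) [527.9665  140.29689]
tcp [0.5275 0.1452 0.1001] psi 198.6 tilt 0.03 t 16.6 gap 0.0855 F [-0.1 -0.5  0.1]
(0.526, 0.138, 0.025, 199.3) turn [ 0.  -0.  -0.7] shift [ 0.37 -0.64  7.51]
```

View pics/w4.png

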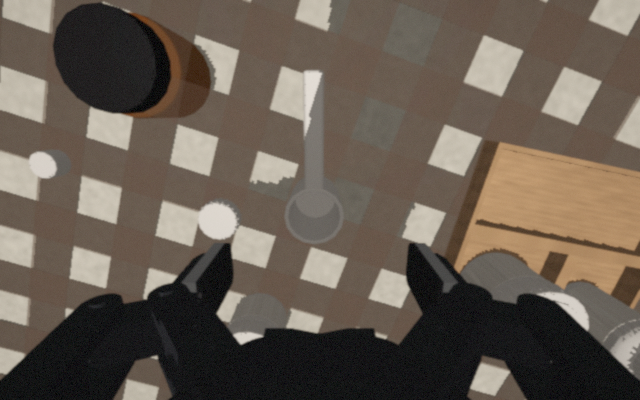

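Wrist view: scoop cup at (314,213), centred between the fingers at x≈205 and 435, handle straight up to (313,70), so the tool yaw already matches the handle.

>>> carry_out --steps '[[[0,0,0],[0.25,-0.45,2],0],[[0,0,0],[0.25,-0.45,5],0],[[0,0,0],[0.25,-0.45,7],0],[[0,0,0],[0.25,-0.45,7.5],50],[[0,0,0],[0.25,-0.45,7.5],100],[[0,0,0],[0.25,-0.45,7.5],140],[[0,0,0],[0.25,-0.45,7.5],170],[[0,0,0],[0.25,-0.45,7.5],170]]' --force 20

```text
clock: 17.6
tcp_pos: [0.5277, 0.14, 0.0264]
orientation: [0.001, -0.162, 0.987, 0.0]
wrist_force: [0.7, 1.2, 7.0]
finger_gap: 0.0412
grip_force: 20.6
```

```bash
python3 - <<'E'
from h import *
t=inT('L',-.05,.037)
near(.042,.062,(.527,.14),.026)
plan((.526,.138,.14,199.3),(*t,.14,277))
s=env.get_state();print(s['grip_force'],s['finger_gap'])
E
```

```text
n 3926 z 0.0505 circ ((525.47607421875, 139.48329162597656), 25.32562828063965) rect ((526.1633911132812, 138.56715393066406), (48.020118713378906, 45.49613952636719), 72.88813781738281)
tcp [0.5277 0.14   0.0264] psi 198.7 tilt 0.15 t 17.65 gap 0.0417 F [-0.2  0.9  6.3]
(0.526, 0.138, 0.14, 199.3) turn [-0.   0.1 -0.6] shift [  0.2   -0.14 -11.36]
(np.float64(0.4558635267119434), np.float64(0.3806307404404715), 0.14, 277) turn [ -0.1   0.1 -78.3] shift [ -0.92  25.09 -11.36]
20.60629965503722 0.041733053211702356
```

>>> carry_out --steps '[[[0,0,0],[0,0,-3],170],[[0,0,0],[0,0,-7],170],[[0,0,-5],[0,1,-10.5],170],[[0,0,-14],[-0.1,4,-11.3],170],[[0,0,-23],[-0.3,7.5,-11.3],170],[[0,0,-32],[-0.4,11,-11.3],170],[[0,0,-41],[-0.5,14.5,-11.3],170],[[0,0,-49],[-0.6,17.5,-11.3],170]]'

```text
clock: 18.65
tcp_pos: [0.4755, 0.3084, 0.138]
orientation: [-0.0, -0.559, 0.829, -0.0]
wrist_force: [0.4, 0.6, -0.7]
finger_gap: 0.0416
grip_force: 20.6
```

```bash
python3 - <<'E'
from h import *
t=inT('L',-.05,.037)
env.read_camera('top')
plan((*t,.14,277),(*t,.0294,277))
s=env.get_state();print(s['grip_force'],s['finger_gap'])
E
```

```text
tcp [0.4745 0.3112 0.138 ] psi 248.3 tilt 0.11 t 18.7 gap 0.041 F [0.2 2.3 0.7]
(np.float64(0.4558635267119434), np.float64(0.3806307404404715), 0.14, 277) turn [  0.1   0.1 -28.7] shift [-5.77  4.29 -0.19]
(np.float64(0.4558635267119434), np.float64(0.3806307404404715), 0.0294, 277) turn [  0.1   0.1 -28.7] shift [-5.75  4.28 10.87]
20.577676160392002 0.04102746592816954
```

>>> carry_out --steps '[[[0,0,-9],[-2,1.5,0],170],[[0,0,-18],[-4,3,0],170],[[0,0,-26],[-5.3,3.9,0],170],[[0,0,-28.7],[-5.8,4.3,0.5],170],[[0,0,-28.7],[-5.8,4.3,3],170],[[0,0,-28.7],[-5.8,4.3,5.5],170],[[0,0,-28.7],[-5.8,4.3,6.5],170],[[0,0,-28.7],[-5.8,4.3,6.5],170]]'

```text
clock: 19.7
tcp_pos: [0.4581, 0.3767, 0.0725]
orientation: [0.001, 0.745, -0.667, -0.0]
wrist_force: [-0.9, -0.1, -0.5]
finger_gap: 0.0417
grip_force: 20.6
```

```bash
python3 - <<'E'
from h import *
t=inT('L',-.05,.037)
im,d,P,c=cloud('wrist'); save('w5.png',im)
x,y,z=P[...,0],P[...,1],P[...,2]
p,M,psi,s=pose(); u=M[:2,0]; a=(P[...,:2]-p[:2])@u
m=(d>0)&(z>.08)&(z<.11)&(a>.03)&(a<.11)&(abs((P[...,:2]-p[:2])@M[:2,1])<.03)
q=(P[m][:,:2]*1000).astype(np.float32); f=cv2.fitLine(q,cv2.DIST_L2,0,1,.1).ravel(); print(len(q),'handle',np.degrees(np.arctan2(f[1],f[0]))%180, np.median(z[m]), 'z slope', np.polyfit(a[m],z[m],1), 'end',a[m].max())
i=im.astype(int); o=((i[...,0]-i[...,2])>30)&(abs(x-.51)<.12)&(abs(y-.35)<.12)&(z>.012)&(z<.03)&(d>0)
q=(P[o][:,:2]*1000).astype(np.float32); print('tray',cv2.minAreaRect(q))
plan((*t,.0294,277))
E
```

```text
5314 handle 95.61093 0.09657878743900719 z slope [-0.00585063  0.09692382] end 0.09571217160880802
tray ((509.1453552246094, 349.3053894042969), (166.9934844970703, 168.6108856201172), 7.0118088722229)
tcp [0.4587 0.3772 0.0734] psi 276.3 tilt 0.02 t 19.75 gap 0.0414 F [ 0.3  0.3 -0.7]
(np.float64(0.4558635267119434), np.float64(0.3806307404404715), 0.0294, 277) turn [ 0.  -0.  -0.7] shift [-0.38  0.25  4.4 ]
```

View pics/w5.png

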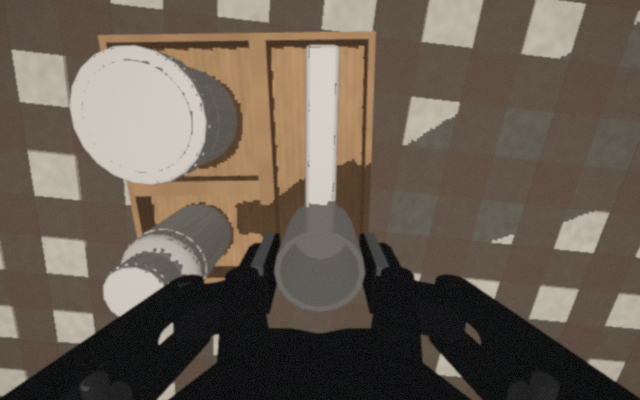

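Wrist view: the scoop's handle (321,45 to 321,200) runs along the long pocket and the cup at (319,270) is over its end; tub and bottle are well seated.

>>> carry_out --steps '[[[0,0,-1.4],[-0.3,0.15,1],170],[[0,0,-1.4],[-0.3,0.15,2.2],170],[[0,0,-1.4],[-0.3,0.15,3.2],170],[[0,0,-1.4],[-0.3,0.15,3.9],170],[[0,0,-1.4],[-0.3,0.15,4.2],170],[[0,0,-1.4],[-0.3,0.15,4.3],170],[[0,0,-1.4],[-0.3,0.15,4.4],170],[[0,0,-1.4],[-0.3,0.15,4.4],170]]'

```text
clock: 20.75
tcp_pos: [0.457, 0.3804, 0.0296]
orientation: [-0.0, 0.753, -0.658, 0.0]
wrist_force: [0.4, -0.1, -1.5]
finger_gap: 0.0416
grip_force: 20.6
```

```bash
python3 - <<'E'
from h import *
plan((.455,.38,.0294,277))
E
```

```text
tcp [0.457  0.3804 0.0296] psi 277.8 tilt 0.04 t 20.75 gap 0.0416 F [ 0.4 -0.1 -1.5]
(0.455, 0.38, 0.0294, 277) turn [-0.   0.   0.8] shift [0.01 0.2  0.02]
```

>>> carry_out --steps '[[[0,0,0],[0,0,0.1],170],[[0,0,0],[0,0,0.1],170],[[0,0,0],[0,0,0.1],130],[[0,0,0],[0,0,0.1],115],[[0,0,0],[0,0,0.1],95],[[0,0,0],[0,0,0.1],75],[[0,0,0],[0,0,0.1],75],[[0,0,0],[0,0,0.1],75]]'

```text
clock: 21.75
tcp_pos: [0.4567, 0.3802, 0.0281]
orientation: [0.0, 0.753, -0.658, 0.0]
wrist_force: [0.1, -0.6, -0.5]
finger_gap: 0.0602
grip_force: 0.0
```

>>> carry_out --steps '[[[0,0,0],[0,0,-1],75],[[0,0,0],[0,0,-3],75],[[0,0,0],[0,0,-6],75],[[0,0,0],[0,0,-9],60],[[0,0,0],[0,0,-11],40],[[0,0,0],[0,0,-12],0],[[0,0,0],[0,0,-12],0],[[0,0,0],[0,0,-12],0]]' --force 30

```text
clock: 22.75
tcp_pos: [0.4562, 0.3799, 0.1473]
orientation: [0.001, 0.753, -0.658, -0.0]
wrist_force: [0.4, -0.2, 0.0]
finger_gap: 0.0859
grip_force: 0.0
```

```bash
python3 - <<'E'
from h import *
im,d,P,c=cloud('wrist'); save('w6.png',im)
plan((.55,-.03,.17,248),(.646,-.148,.17,248))
E
```

```text
tcp [0.4561 0.3799 0.1471] psi 277.8 tilt 0.12 t 22.8 gap 0.0857 F [-0.1 -0.7  0.2]
(0.55, -0.03, 0.17, 248) turn [ 0.1 -0.1 29.8] shift [41.88 -3.77 -2.26]
(0.646, -0.148, 0.17, 248) turn [ 0.1 -0.1 29.8] shift [ 54.87 -11.69  -2.26]
```

View pics/w6.png

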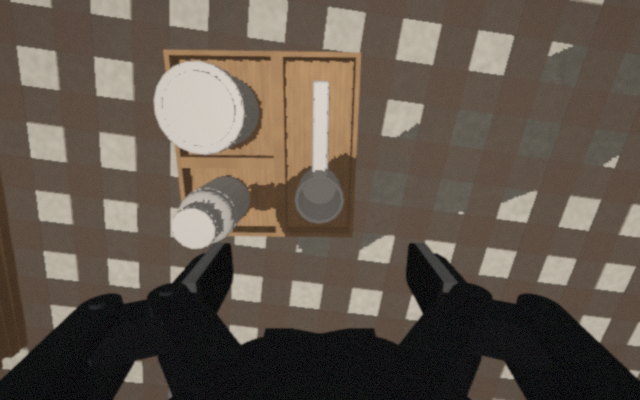

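Wrist view: the scoop stands in the long pocket (cup at (320,197), handle to (320,83)) and the tub and bottle are seated. Now the tin.

>>> carry_out --steps '[[[0,0,3],[3,-0.6,-1],0],[[0,0,7],[9,-1.9,-2],0],[[0,0,11],[15,-3.2,-2],0],[[0,0,15],[21,-4.5,-2],0],[[0,0,19],[27,-5.8,-2],0],[[0,0,23],[33,-7,-2],0],[[0,0,26],[39,-8.3,-2],0],[[0,0,29.8],[44,-9.4,-2],0]]'

```text
clock: 23.8
tcp_pos: [0.6093, -0.0454, 0.1672]
orientation: [-0.001, -0.558, 0.83, 0.0]
wrist_force: [1.5, 0.7, -0.2]
finger_gap: 0.0854
grip_force: 0.0
```

```bash
python3 - <<'E'
from h import *
env.read_camera('top')
plan((.6465,-.148,.12,248))
E
```

```text
tcp [ 0.6116 -0.0512  0.1669] psi 247.4 tilt 0.22 t 23.85 gap 0.0853 F [ 5.1 -3.3  0.5]
(0.6465, -0.148, 0.12, 248) turn [-0.1 -0.2 -0.6] shift [ 7.58 -6.93  4.73]
```

>>> carry_out --steps '[[[0,0,-0.6],[2.5,-2.3,0],0],[[0,0,-0.6],[5.5,-5,1],0],[[0,0,-0.6],[7.2,-6.6,3],0],[[0,0,-0.6],[7.6,-6.9,4.5],0],[[0,0,-0.6],[7.6,-6.9,4.5],0],[[0,0,-0.6],[7.6,-6.9,4.5],0],[[0,0,-0.6],[7.6,-6.9,4.5],0],[[0,0,-0.6],[7.6,-6.9,4.5],0]]'

```text
clock: 24.85
tcp_pos: [0.645, -0.1388, 0.1243]
orientation: [0.0, -0.564, 0.826, -0.001]
wrist_force: [0.1, 0.1, -0.7]
finger_gap: 0.0852
grip_force: 0.0
```

```bash
python3 - <<'E'
from h import *
near(.062,.082,(.6465,-.148),.045)
plan((.6465,-.148,.042,248))
E
```

```text
n 4470 z 0.073 circ ((645.6124267578125, -147.97433471679688), 32.28952407836914) rect ((645.8914794921875, -147.85501098632812), (47.8100700378418, 48.20765686035156), 67.57971954345703)
tcp [ 0.645  -0.139   0.1241] psi 248.6 tilt 0.07 t 24.9 gap 0.0851 F [ 0.  -0.5 -0.8]
(0.6465, -0.148, 0.042, 248) turn [-0.1  0.   0.6] shift [ 0.78 -0.46  8.21]
```

>>> carry_out --steps '[[[0,0,1],[0.8,-0.4,2],0],[[0,0,1],[0.8,-0.4,5],0],[[0,0,1],[0.8,-0.4,7.5],0],[[0,0,1],[0.8,-0.4,8.2],50],[[0,0,1],[0.8,-0.4,8.2],100],[[0,0,1],[0.8,-0.4,8.2],160],[[0,0,1],[0.8,-0.4,8.2],160],[[0,0,1],[0.8,-0.4,8.2],160]]'

```text
clock: 25.9
tcp_pos: [0.646, -0.1485, 0.0422]
orientation: [0.0, -0.556, 0.831, -0.001]
wrist_force: [0.1, -0.5, 2.1]
finger_gap: 0.0476
grip_force: 31.8
```

```bash
python3 - <<'E'
from h import *
t=inT('S',0,.04)
plan((.6465,-.148,.16,248),(*t,.16,263.4))
print(env.get_state()['grip_force'])
E
```

```text
tcp [ 0.646  -0.1485  0.0422] psi 247.6 tilt 0.08 t 25.9 gap 0.0476 F [ 0.1 -0.5  2.1]
(0.6465, -0.148, 0.16, 248) turn [-0.1  0.  -0.4] shift [ -0.06  -0.05 -11.78]
(np.float64(0.49509748601971465), np.float64(-0.30096508937598415), 0.16, 263.4) turn [ -0.1  -0.  -15.8] shift [ 19.86   8.11 -11.8 ]
31.803256273269653
```

>>> carry_out --steps '[[[0,0,0],[0,0,-3],160],[[0,0,0],[0,0,-7],160],[[0,0,-4],[2,0.8,-10],160],[[0,0,-8],[7,2.9,-11],160],[[0,0,-12],[12,5,-11],160],[[0,0,-15.8],[16.5,6.8,-11],160],[[0,0,-15.8],[19,7.8,-11],160],[[0,0,-15.8],[19.9,8.1,-11],160]]'

```text
clock: 26.9
tcp_pos: [0.4935, -0.3024, 0.1516]
orientation: [0.0, -0.664, 0.748, -0.0]
wrist_force: [0.1, -0.0, -1.1]
finger_gap: 0.0477
grip_force: 31.6
```

```bash
python3 - <<'E'
from h import *
im,d,P,c=cloud('wrist'); save('w7.png',im)
x,y,z=P[...,0],P[...,1],P[...,2]
i=im.astype(int); o=((i[...,0]-i[...,2])>30)&(abs(x-.49)<.12)&(abs(y+.34)<.12)&(z>.014)&(z<.03)&(d>0)
print('tray',cv2.minAreaRect((P[o][:,:2]*1000).astype(np.float32)))
t=inT('S',0,.04)
plan((*t,.0452,263.4))
E
```

```text
tray ((488.68646240234375, -355.7637939453125), (130.0635223388672, 78.202880859375), 83.38243103027344)
tcp [ 0.4936 -0.3027  0.1516] psi 263.2 tilt 0.04 t 26.95 gap 0.0473 F [-0.9 -1.3 -1.7]
(np.float64(0.49509748601971465), np.float64(-0.30096508937598415), 0.0452, 263.4) turn [-0.  -0.  -0.2] shift [-0.2  -0.13 10.64]
```

View pics/w7.png

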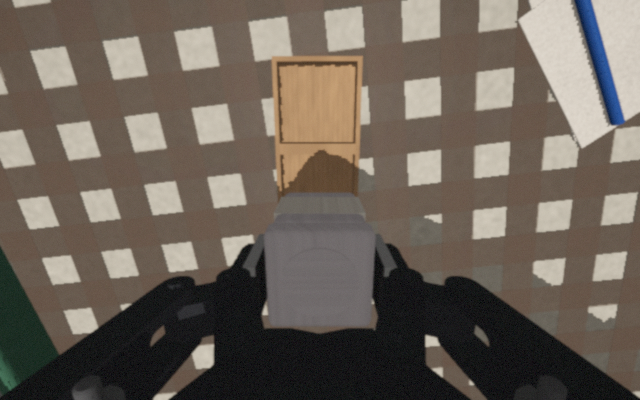

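Wrist view: the tin (lid at (318,275)) is square to the small tray, over its near pocket; the tray spans (275–360, 57–200+).

>>> carry_out --steps '[[[0,0,0],[-0.15,-0.1,3],160],[[0,0,0],[-0.15,-0.1,6],160],[[0,0,0],[-0.15,-0.1,8.5],160],[[0,0,0],[-0.15,-0.1,9.8],160],[[0,0,0],[-0.15,-0.1,10.3],160],[[0,0,0],[-0.15,-0.1,10.5],160],[[0,0,0],[-0.15,-0.1,10.6],160],[[0,0,0],[-0.15,-0.1,10.6],160]]'

```text
clock: 27.95
tcp_pos: [0.4961, -0.3003, 0.046]
orientation: [0.0, -0.665, 0.747, -0.001]
wrist_force: [-0.3, -0.5, -1.7]
finger_gap: 0.0471
grip_force: 31.6
```

```bash
python3 - <<'E'
from h import *
env.read_camera('top')
t=inT('S',0,.04)
plan((*t,.0452,263.4))
E
```

```text
tcp [ 0.4961 -0.3002  0.0459] psi 263.3 tilt 0.06 t 28.0 gap 0.0475 F [-0.2 -0.5 -0.8]
(np.float64(0.49509748601971465), np.float64(-0.30096508937598415), 0.0452, 263.4) turn [-0.1 -0.  -0.1] shift [0.09 0.09 0.07]
```

>>> carry_out --steps '[[[0,0,0],[0.05,0,0.1],160],[[0,0,0],[0.05,0,0.15],160],[[0,0,0],[0.05,0,0.15],160],[[0,0,0],[0.05,0,0.15],110],[[0,0,0],[0.05,0,0.15],80],[[0,0,0],[0.05,0,0.15],30],[[0,0,0],[0.05,0,0.15],0],[[0,0,0],[0.05,0,0.15],0]]'

```text
clock: 29.0
tcp_pos: [0.4957, -0.3004, 0.0437]
orientation: [-0.0, -0.665, 0.747, 0.0]
wrist_force: [-0.2, -1.3, 0.2]
finger_gap: 0.0855
grip_force: 0.0
```

>>> carry_out --steps '[[[0,0,0],[0,0,-2],0],[[0,0,0],[0,0,-5],0],[[0,0,0],[0,0,-9],0],[[0,0,0],[0,0,-12],0],[[0,0,0],[0,0,-13],0],[[0,0,0],[0,0,-13],0],[[0,0,0],[0,0,-13],0],[[0,0,0],[0,0,-13],0]]'

```text
clock: 30.0
tcp_pos: [0.4951, -0.2999, 0.1723]
orientation: [-0.0, -0.665, 0.747, 0.001]
wrist_force: [-0.3, -0.6, -0.2]
finger_gap: 0.0855
grip_force: 0.0
```

```bash
python3 - <<'E'
from h import *
near(.062,.085,(.495,-.301),.045)
plan((.6555,.1267,.175,263.4),(.6555,.1267,.1,263.4))
E
```

```text
n 3025 z 0.076 circ ((495.43939208984375, -300.2317199707031), 32.183467864990234) rect ((495.33721923828125, -300.293212890625), (47.38068389892578, 48.07920837402344), 83.4722900390625)
tcp [ 0.4952 -0.3     0.1725] psi 263.4 tilt 0.12 t 30.05 gap 0.0857 F [-0.  -0.6 -0.2]
(0.6555, 0.1267, 0.175, 263.4) turn [ 0.1  0.1 -0. ] shift [-44.24 -10.98  -0.22]
(0.6555, 0.1267, 0.1, 263.4) turn [ 0.1  0.1 -0. ] shift [-44.23 -11.     7.28]
```

>>> carry_out --steps '[[[0,0,0],[-3,-0.7,0],0],[[0,0,0],[-8.5,-2.1,0],0],[[0,0,0],[-14.5,-3.6,0],0],[[0,0,0],[-20.5,-5.1,0],0],[[0,0,0],[-26.5,-6.6,0],0],[[0,0,0],[-32,-8,0],0],[[0,0,0],[-37,-9.2,0],0],[[0,0,0],[-41,-10.2,0],0]]'

```text
clock: 31.05
tcp_pos: [0.6446, 0.0973, 0.1729]
orientation: [-0.0, -0.665, 0.746, 0.0]
wrist_force: [0.8, 0.6, 0.5]
finger_gap: 0.0856
grip_force: 0.0
```

>>> carry_out --steps '[[[0,0,0],[-2,-0.5,0],0],[[0,0,0],[-3.2,-0.8,0],0],[[0,0,0],[-3.2,-0.8,2],0],[[0,0,0],[-3.2,-0.8,5],0],[[0,0,0],[-3.2,-0.8,7],0],[[0,0,0],[-3.2,-0.8,7],0],[[0,0,0],[-3.2,-0.8,7],0],[[0,0,0],[-3.2,-0.8,7],0]]'

```text
clock: 32.05
tcp_pos: [0.6571, 0.1256, 0.1053]
orientation: [0.001, -0.665, 0.747, -0.001]
wrist_force: [-0.4, 0.0, -0.2]
finger_gap: 0.085
grip_force: 0.0
```

```bash
python3 - <<'E'
from h import *
near(.045,.067,(.6555,.1267),.045)
plan((.6555,.1267,.028,263.4))
E
```

```text
n 4122 z 0.0567 circ ((654.5484619140625, 127.26409149169922), 25.954479217529297) rect ((654.5050659179688, 127.00416564941406), (51.28622055053711, 50.79771423339844), 30.059110641479492)
tcp [0.657  0.1257 0.1051] psi 263.3 tilt 0.13 t 32.1 gap 0.0853 F [-0.6 -0.8  0.3]
(0.6555, 0.1267, 0.028, 263.4) turn [-0.1  0.  -0.1] shift [-0.08  0.17  7.71]
```

>>> carry_out --steps '[[[0,0,0],[-0.1,0.25,2],0],[[0,0,0],[-0.1,0.25,5],0],[[0,0,0],[-0.1,0.25,7],0],[[0,0,0],[-0.1,0.25,7.6],40],[[0,0,0],[-0.1,0.25,7.6],90],[[0,0,0],[-0.1,0.25,7.6],150],[[0,0,0],[-0.1,0.25,7.6],150],[[0,0,0],[-0.1,0.25,7.6],150]]'

```text
clock: 33.1
tcp_pos: [0.6545, 0.1272, 0.0289]
orientation: [0.001, -0.665, 0.747, -0.001]
wrist_force: [-0.3, -0.1, 4.2]
finger_gap: 0.051
grip_force: 31.7
```

```bash
python3 - <<'E'
from h import *
t=inT('S',0,-.04)
plan((.6465,-.148,.17,263.4),(*t,.17,263.4))
print(env.get_state()['grip_force'])
E
```

```text
tcp [0.6545 0.1272 0.0289] psi 263.4 tilt 0.11 t 33.1 gap 0.051 F [-0.3 -0.1  4.2]
(0.6465, -0.148, 0.17, 263.4) turn [-0.1  0.  -0. ] shift [ 27.43  -2.41 -14.12]
(np.float64(0.48590251398028533), np.float64(-0.38043491062401585), 0.17, 263.4) turn [-0.1  0.  -0. ] shift [ 52.37  10.85 -14.15]
31.701620221138
```

>>> carry_out --steps '[[[0,0,0],[0,0,-3],150],[[0,0,0],[0,0,-8],150],[[0,0,0],[2,0.4,-12],150],[[0,0,0],[7,1.4,-13.5],150],[[0,0,0],[12.5,2.6,-13.5],150],[[0,0,0],[18,3.7,-13.5],150],[[0,0,0],[23.5,4.9,-13.5],150],[[0,0,0],[28,5.8,-13.5],150]]'

```text
clock: 34.1
tcp_pos: [0.5627, -0.1461, 0.1629]
orientation: [-0.0, -0.665, 0.747, -0.0]
wrist_force: [0.3, 0.3, -1.1]
finger_gap: 0.0509
grip_force: 31.6
```

>>> carry_out --steps '[[[0,0,0],[5,1,0],150],[[0,0,0],[10.5,2.2,0],150],[[0,0,0],[16,3.3,0],150],[[0,0,0],[20.5,4.2,0],150],[[0,0,0],[23.3,4.8,0],150],[[0,0,0],[24.4,5.05,0],150],[[0,0,0],[24.4,5.05,0],150],[[0,0,0],[24.4,5.05,0],150]]'

```text
clock: 35.1
tcp_pos: [0.4857, -0.3794, 0.1628]
orientation: [0.0, -0.665, 0.746, 0.0]
wrist_force: [0.8, -0.3, -0.6]
finger_gap: 0.0515
grip_force: 31.6
```

```bash
python3 - <<'E'
from h import *
t=inT('S',0,-.04)
plan((*t,.0319,263.4))
print(env.get_state()['grip_force'])
E
```

```text
tcp [ 0.4857 -0.3794  0.1628] psi 263.4 tilt 0.04 t 35.1 gap 0.0515 F [ 0.8 -0.3 -0.6]
(np.float64(0.48590251398028533), np.float64(-0.38043491062401585), 0.0319, 263.4) turn [0. 0. 0.] shift [ 0.11 -0.03 13.09]
31.63925528526306
```

>>> carry_out --steps '[[[0,0,0],[0.15,0,3],150],[[0,0,0],[0.15,0,6.5],150],[[0,0,0],[0.15,0,9.5],150],[[0,0,0],[0.15,0,11.7],150],[[0,0,0],[0.15,0,12.6],150],[[0,0,0],[0.15,0,12.9],150],[[0,0,0],[0.15,0,13],150],[[0,0,0],[0.15,0,13],150]]'

```text
clock: 36.1
tcp_pos: [0.4857, -0.3827, 0.0338]
orientation: [0.0, -0.665, 0.747, -0.001]
wrist_force: [-0.4, 0.2, -0.7]
finger_gap: 0.0513
grip_force: 31.6
```

```bash
python3 - <<'E'
from h import *
env.read_camera('top')
t=inT('S',0,-.04)
plan((*t,.0319,263.4))
E
```

```text
tcp [ 0.4856 -0.3827  0.0337] psi 263.4 tilt 0.09 t 36.15 gap 0.0509 F [-0.   0.4 -0.7]
(np.float64(0.48590251398028533), np.float64(-0.38043491062401585), 0.0319, 263.4) turn [-0.1 -0.1 -0. ] shift [-0.23 -0.    0.18]
```

>>> carry_out --steps '[[[0,0,0],[-0.15,0,0.1],150],[[0,0,0],[-0.15,0,0.2],150],[[0,0,0],[-0.15,0,0.25],150],[[0,0,0],[-0.15,0,0.25],100],[[0,0,0],[-0.15,0,0.25],70],[[0,0,0],[-0.15,0,0.25],30],[[0,0,0],[-0.15,0,0.25],0],[[0,0,0],[-0.15,0,0.25],0]]'

```text
clock: 37.15
tcp_pos: [0.4853, -0.3807, 0.0301]
orientation: [-0.0, -0.665, 0.747, 0.0]
wrist_force: [0.9, -1.0, 0.2]
finger_gap: 0.0854
grip_force: 0.0
```

>>> carry_out --steps '[[[0,0,0],[0,0,-2],0],[[0,0,0],[0,0,-5],0],[[0,0,0],[0,0,-9],0],[[0,0,0],[0,0,-13],0],[[0,0,0],[0,0,-17],0],[[0,0,0],[5,3,-19],0],[[0,0,0],[8,6,-19],0],[[0,0,0],[8,6,-19],0]]'

```text
clock: 38.15
tcp_pos: [0.4145, -0.4552, 0.2205]
orientation: [-0.0, -0.663, 0.748, -0.0]
wrist_force: [0.0, 0.3, -0.2]
finger_gap: 0.085
grip_force: 0.0
```

```bash
python3 - <<'E'
from h import *
for a in [(.045,.07,(.486,-.3804),.035),(.062,.085,(.4954,-.3003),.045),(.055,.085,(.553,.318),.045),(.08,.1,(.547,.403),.03),(.042,.065,(.478,.34),.09),(.06,.085,(.472,.006),.04)]:
    im,m=near(*a,'top')
im2=env.read_camera('scene')[0]
save('end.png',np.vstack([cv2.resize(im,(480,300)),cv2.resize(im2,(480,300))]))
print(env.get_state()['clock'],env.get_state()['tcp_pos'])
E
```

```text
n 352 z 0.0585 circ ((485.0468444824219, -381.667724609375), 26.96919059753418) rect ((484.98419189453125, -379.8023681640625), (49.597023010253906, 50.68123245239258), 41.47861099243164)
n 385 z 0.0748 circ ((495.7530517578125, -298.4757385253906), 31.864883422851562) rect ((495.8245544433594, -299.7159118652344), (48.27338409423828, 48.311378479003906), 83.78599548339844)
n 570 z 0.0688 circ ((552.651611328125, 317.124755859375), 33.523677825927734) rect ((553.6569213867188, 316.98260498046875), (65.74037170410156, 63.625274658203125), 42.975425720214844)
n 159 z 0.0882 circ ((547.1541137695312, 401.8750305175781), 17.192548751831055) rect ((547.6307983398438, 400.8125305175781), (32.070518493652344, 32.21569061279297), 0.1365479677915573)
n 336 z 0.0525 circ ((500.0550231933594, 343.90435791015625), 75.89273834228516) rect ((497.14276123046875, 350.09869384765625), (128.67047119140625, 118.25484466552734), 89.569580078125)
n 366 z 0.0758 circ ((471.4653625488281, 5.816173553466797), 26.771453857421875) rect ((472.3726501464844, 5.845781326293945), (49.489131927490234, 51.61955642700195), 88.55378723144531)
38.5 [ 0.41724487 -0.45238401  0.22009871]
```

View pics/end.png

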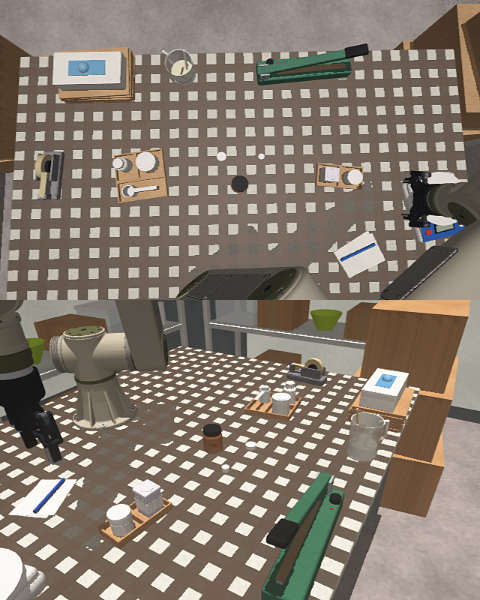

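All five items stand upright in their pockets: bottle (121,164), tub (147,160), scoop (125–155,190), tin (330,175) and pot (353,177). The jar is unmoved at (240,184) and the arm is clear.

```bash
python3 -c "
from workcell import env
print(env.hand_in())"
```

```text
the job is handed in; nothing more can be done
None
```

The job is handed in: the tub, tall bottle and scoop are in the large tray and the tin and short pot in the small one, all upright, with the glass jar where it stood and about 38.5 s used of the 144 s allowed; one of the pictures I viewed, 1600 px wide, broke the 800 x 600 limit.

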